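# Press the sample knobs home

## Robot

A 6-joint arm with a two-finger parallel gripper is mounted at the origin on the work surface. World frame = base frame: x ahead of the robot, y to its left, z up, the work surface at z = 0. Lengths are in m, angles in rad, forces in N, time in s.
With the tool pointing down it reaches from about 0.3 to 0.825 m from the base axis. Payload 5.4 kg.
Tool frame: the origin (TCP) lies at the very end of the fingers, on their centre line; the grasp point (between the pads) lies 19 mm behind it; z points along the fingers, y is the line along which they close (so a half turn about z gives the same grasp; the last joint's range is limited). The gripper opens to 92 mm and grips with 3 to 60 N. Pads are 20 mm wide; open, the fingers measure 128 mm over their backs; the gripper's body (75 mm by 189 mm) begins 69 mm behind the grasp point.
Start: joints at [-1.431, 0.158, 1.597, -0, 1.386, -0.21], TCP at [0.197, -0.54, 0.215] pointing down, gripper open.
Joint ranges: [-2.91, 2.91], [-0.94, 2.29], [0.18, 2.7], [-1.29, 4.43], [0.17, 2.64], [-3, 3]. Speed limits (rad/s): [2.57, 2.57, 3.14, 3.14, 3.14, 3.14].

## Interface

Orientations are given as a rotation vector (axis times angle).
In Python, from workcell import bot gives the robot as it stands. Calls block until the motion is done:
- bot.goto(position, orientation): joint-space move of the TCP to a pose.
- bot.line_to(position, rot=None, max_speed=0.15): straight line of the TCP; rot=None keeps the orientation; max_speed is the mean speed in m/s.
- bot.set_joints(angles): joint-space move.
- bot.set_gripper(opening, newtons=None): opening from 0.0 (shut) to 1.0 (fully open); newtons is the grip in N (None keeps the last); returns when the fingers have stopped.
- bot.hold(seconds).
- bot.inverse_kinematics(position, orientation): joint angles nearest the present ones, or None.
- bot.read_camera(name): name is "scene" or "side" or "wrist"; returns a dict with "pixels" (400x640x3 uint8, blue, green, red), "fx", "fy", "cx", "cy" (pixels), "R" (3x3) and "t" (3): a world point X has camera coordinates R X + t. Camera axes: x right, y down, z forward; pixel columns grow to the right and rows downward; lengths in m; the calibration is good to about 2 mm. A picture is of the moment at which its call begins. There is no depth.
A pose or a line that the arm cannot do raises bot.MotionError and nothing moves.
- bot.job_done(): hands the job in; it is judged then, once.
Readings, each from a call of its own:
- bot.current_clock(): time.
- bot.current_joints(): joint angles.
- bot.current_joint_vel(): joint speeds.
- bot.current_effort(): joint torques, N m.
- bot.current_ee_pos(): TCP position.
- bot.current_tool_rot(): TCP orientation.
- bot.current_contact_force(): force on the tool from outside, world axes, zero at the start.
- bot.current_ft_torque(): the same for the moment, N m.
- bot.current_opening(): opening from 0.0 (shut) to 1.0 (fully open).
- bot.current_grip_force(): force on a finger pad.
Only numpy, scipy, OpenCV 4.12 (cv2) and the standard library are available. Lean on these libraries where they do the work, as an engineer would, in place of code of your own. Each camera call takes 0.05 s, during which the arm holds its last target. There are 200 camera calls.

## Task

Four brass cabinet knobs stand proud in their holes in the sample board. With the fingertips, gently press the round mushroom knob, then the square knob, then the T-bar knob fully home, one after the other in that order, finishing each before you start the next. Leave the cone-shaped knob standing as it is, pull or lift nothing, and do not disturb the hammer, the jar or the blue box.

Things in the scene. Friction and masses are not known exactly. Their poses are not given: they have to be found in the camera images.
- board: plywood sample board lying flat, screwed to the bench and immovable, 230 (x) x 210 (y) x 30 mm thick; origin at the centre of its underside, z up. Four knobs stand in holes in its top face, one at each corner of a 90 mm square about its centre; which knob is in which hole varies
- round_knob: the round mushroom knob: brass, circular head 36 mm across with a flat spot 24 mm across on top, 28 mm from board to top when home. This origin is the mouth of its hole, on the board's top face (30 mm above the bench), on the knob's axis; it does not move; z up
- round_stem (a joint): gap in m from the board up to the steel collar (4 mm thick) at the knob's foot: 0 = fully home; starts 0.009 to 0.014; grows if pulled out. The stem slides straight down at about 5 N (plus 60 N per m/s), stays where left, stops dead when home. A rubber bush lets the head sink on its stem 1 mm per 6 N and spring back; over 25 N marks it. No tilt or turn
- round_top (a point): centre of the top of the round knob (28 mm above the board when home), where a fingertip presses it
- square_knob: the square knob: brass, flat square head 34 x 34 mm, 12 mm thick, on a round neck 18 mm across, 26 mm from board to top when home. This origin is the mouth of its hole, on the board's top face (30 mm above the bench), on the knob's axis; it does not move; z up
- square_stem (a joint): gap in m from the board up to the steel collar (4 mm thick) at the knob's foot: 0 = fully home; starts 0.009 to 0.014; grows if pulled out. The stem slides straight down at about 5 N (plus 60 N per m/s), stays where left, stops dead when home. A rubber bush lets the head sink on its stem 1 mm per 6 N and spring back; over 25 N marks it. No tilt or turn
- square_top (a point): centre of the top of the square knob (26 mm above the board when home), where a fingertip presses it
- tbar_knob: the T-bar knob: brass, a level bar 66 mm long, 14 mm wide and 12 mm thick (along the y axis of tbar_knob) on a central round post 16 mm across, 32 mm from board to top when home. This origin is the mouth of its hole, on the board's top face (30 mm above the bench), on the knob's axis; it does not move; z up
- tbar_stem (a joint): gap in m from the board up to the steel collar (4 mm thick) at the knob's foot: 0 = fully home; starts 0.009 to 0.014; grows if pulled out. The stem slides straight down at about 5 N (plus 60 N per m/s), stays where left, stops dead when home. A rubber bush lets the head sink on its stem 1 mm per 6 N and spring back; over 25 N marks it. No tilt or turn
- tbar_top (a point): centre of the top of the T-bar knob (32 mm above the board when home), where a fingertip presses it
- cone_knob: the cone knob: brass, 26 mm across at its foot, on a collar 30 mm across, tapering to a tip 10 mm across, 40 mm from board to top when home. To be left as it stands. This origin is the mouth of its hole, on the board's top face (30 mm above the bench), on the knob's axis; it does not move; z up
- cone_stem (a joint): gap in m from the board up to the steel collar (4 mm thick) at the knob's foot: 0 = fully home; starts 0.009 to 0.014; grows if pulled out. Slides as the others do; leave it
- cone_top (a point): centre of the top of the cone knob (40 mm above the board when home), where nothing is to be pressed
- hammer: bystander: hammer lying loose beside the board, 240 mm long along its x axis, about 30 mm high, on the -y side of the board; leave alone
- jar: bystander: loose glass jar with a steel lid, 60 mm across, 70 mm high, on the +y side of the board; origin under its centre; leave alone
- giftbox: bystander: loose flat blue box 70 x 110 x 30 mm beyond the board's far (+x) edge; origin under its centre; leave alone

How it is judged:
On the way, in this order (a step that is already met when the one before it is completed fails the run):
1. the round mushroom knob is home (gap under 2 mm) (value of joint round_stem below 0.002 m), for 0.1 s.
2. the square knob is home (gap under 2 mm) (value of joint square_stem below 0.002 m), for 0.1 s.
3. the T-bar knob is home (gap under 2 mm) (value of joint tbar_stem below 0.002 m), for 0.1 s.
At the end, for the whole second after the job is handed in: the round, square and T-bar knobs are each home (gap under 2 mm); the cone knob is within 3 mm of its starting height; hammer, jar and box are at rest within 15 mm of where they started (value of joint each of round_stem, square_stem, tbar_stem below 0.002 m and not (distance of cone_top from where it was at the start of the episode above 0.003 m) and not (distance of hammer from where it was at the start of the episode above 0.015 m) and not (distance of jar from where it was at the start of the episode above 0.015 m) and not (distance of giftbox from where it was at the start of the episode above 0.015 m) and linear speed of each of hammer, jar, giftbox below 0.02 m/s); the robot touches nothing.
It fails at once if the square knob is pressed down by more than 3 mm before the round one is home, or the T-bar knob before the square one is home ((distance of square_top from where it was at the start of the episode above 0.003 m and value of joint round_stem above 0.0025 m) or (distance of tbar_top from where it was at the start of the episode above 0.003 m and value of joint square_stem above 0.0025 m)).
It fails at once if a knob is pressed with more than 25 N (contact force between any of the fingers, the arm and round_knob above 25 N or contact force between any of the fingers, the arm and square_knob above 25 N or contact force between any of the fingers, the arm and tbar_knob above 25 N).
It fails at once if a knob is pulled out (gap over 17 mm) (value of joint any of round_stem, square_stem, tbar_stem, cone_stem above 0.017 m).
It fails at once if the cone knob is pressed or pulled by more than 3 mm (distance of cone_top from where it was at the start of the episode above 0.003 m).
It fails at once if the hammer, jar or box is moved by more than 15 mm (distance of any of hammer, jar, giftbox from where it was at the start of the episode above 0.015 m).
It also fails if it takes over 48 s, if anything falls off the work surface, if the arm or the gripper's body presses on something with over 40 N, if the wrist force passes 120 N, or if a joint passes its speed limit or range.

## Working session

There is one attempt and no reset: what is moved stays moved. The work goes in short steps, each a Python script; the robot and the scene stay as the last script left them, time stands still between calls to the robot, and variables do not carry over. Pictures are saved under pics/ and viewed, at most 10 in all, crops included, and the job is handed in when it is done.

```bash
mkdir -p pics; ls
python3 - <<'E'
from workcell import bot
import cv2,pickle
d={}
for n in("scene","side"):
    c=bot.read_camera(n);d[n]=c;cv2.imwrite(f"pics/{n}0.png",c["pixels"]);print(n,c["fx"],c["cx"],c["cy"],c["R"],c["t"])
pickle.dump(d,open("cams.pkl","wb"));print(bot.current_clock(),bot.current_tool_rot())
E
```

```text
pics
scene 389.72087675148117 315.32705750879757 200.72896733624643 [[ 0.43355699  0.90085999 -0.02190005]
 [ 0.56842277 -0.29226127 -0.76907665]
 [-0.69923092  0.32099008 -0.63878125]] [-0.28926667 -0.30590402  1.16680433]
side 389.69312825578874 324.1586494872478 195.69934828318404 [[-0.82345004 -0.56733041  0.00813892]
 [-0.3455027   0.48999731 -0.8003315 ]
 [ 0.45006435 -0.66184502 -0.5995025 ]] [0.55079864 0.26032043 0.57931859]
0.1 [-3.09202904e+00 -5.46373430e-01 -5.84361004e-05]
```

View pics/scene0.png

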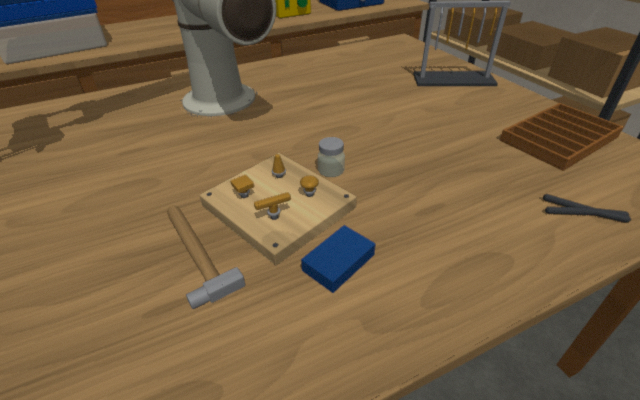

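View pics/side0.png

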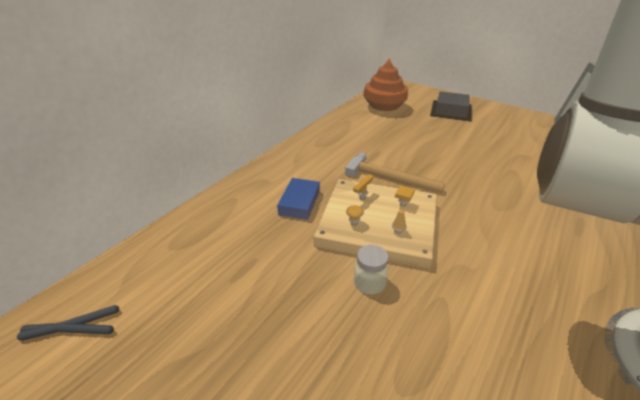

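The scene picture shows the cone at about (278,165), the round knob at (309,183), the square at (242,184) and the T-bar at (273,201). The board's top corners are at (202,203), (280,155), (355,198) and (276,250). The side picture agrees: round (355,212), square (404,192), T-bar (363,184), cone (400,220). Next I'll make a rough fix, then move to a wrist view above the board.

```bash
cat > h.py <<'E'
import numpy as np,cv2,pickle
from workcell import bot
def ray(c,p):
    R=np.array(c["R"]);t=np.array(c["t"])
    d=R.T@np.array([(p[0]-c["cx"])/c["fx"],(p[1]-c["cy"])/c["fy"],1]);return -R.T@t,d/np.linalg.norm(d)
def onz(c,p,z):
    o,d=ray(c,p);return o+d*(z-o[2])/d[2]
def tri(rs):
    A=sum(np.eye(3)-np.outer(d,d) for o,d in rs);b=sum((np.eye(3)-np.outer(d,d))@o for o,d in rs)
    return np.linalg.solve(A,b)
def down(yaw): # tool z down, tool y (closing line) at angle yaw from world y
    from scipy.spatial.transform import Rotation as Ro
    return (Ro.from_euler("z",yaw)*Ro.from_euler("x",np.pi)).as_rotvec()
E
python3 - <<'E'
from h import *
np.set_printoptions(precision=4,suppress=True)
d=pickle.load(open("cams.pkl","rb"));s,e=d["scene"],d["side"]
P=[onz(s,p,.03) for p in[(202,203),(280,155),(355,198),(276,250)]]
for i in range(4):print(P[i],np.linalg.norm(P[i]-P[i-1]))
print("c",np.mean(P,0))
for n,a,b in[("round",(309,183),(355,212)),("sq",(242,184),(404,192)),("tb",(273,201),(363,184)),("cone",(278,156),(400,210))]:
    print(n,tri([ray(s,a),ray(e,b)]))
u=P[3]-P[0];yaw=np.arctan2(u[1],u[0]);print("yaw",yaw)
c=np.mean(P,0)
for z in(.38,.42):
  for y in(yaw,yaw+np.pi/2,yaw-np.pi/2,0):
    print(z,y,bot.inverse_kinematics([c[0],c[1],z],down(y)))
E
```

```text
[ 0.5037 -0.1607  0.03  ] 0.19613302833750054
[0.4172 0.0338 0.03  ] 0.21290444677546683
[0.624  0.1058 0.03  ] 0.21889265209867484
[ 0.6819 -0.0787  0.03  ] 0.19331370727341612
c [ 0.5567 -0.0249  0.03  ]
round [0.5725 0.0329 0.0571]
sq [ 0.52   -0.0826  0.0596]
tb [ 0.6023 -0.0503  0.066 ]
cone [0.4912 0.0034 0.0802]
yaw 0.4315875630159188
0.38 0.4315875630159188 [-0.2616  0.0603  1.3822  0.      1.6991  0.8776]
0.38 2.0023838898108153 [-0.2616  0.0603  1.3822  0.      1.6991 -0.6932]
0.38 -1.1392087637789778 [-0.2616  0.0603  1.3822 -0.      1.6991  2.4484]
0.38 0 [-0.2616  0.0603  1.3822 -0.      1.6991  1.3092]
0.42 0.4315875630159188 [-0.2616  0.0682  1.297   0.      1.7764  0.8776]
0.42 2.0023838898108153 [-0.2616  0.0682  1.297   0.      1.7764 -0.6932]
0.42 -1.1392087637789778 [-0.2616  0.0682  1.297  -0.      1.7764  2.4484]
0.42 0 [-0.2616  0.0682  1.297  -0.      1.7764  1.3092]
```

Knob spacings come out right: the round–square diagonal is 127 mm, the centre about (0.547,-0.024) and the yaw about 0.35. Now to the wrist view.

Run:
```python
from h import *
bot.set_gripper(0.0,10)
bot.goto([.52,-.024,.36],down(.35+np.pi/2))
c=bot.read_camera("wrist");pickle.dump(c,open("w.pkl","wb"));cv2.imwrite("pics/w0.png",c["pixels"])
print(bot.current_clock(),bot.current_ee_pos(),c["fx"],-np.array(c["R"]).T@c["t"],c["R"])
```

```text
3.725 [ 0.51992473 -0.02480067  0.35961354] 346.1602428864673 [0.49668057 0.04164207 0.52914561] [[ 9.39918314e-01  3.41398746e-01 -6.77627384e-04]
 [ 3.30436237e-01 -9.09234457e-01  2.53188851e-01]
 [ 8.58222342e-02 -2.38200751e-01 -9.67416635e-01]]
```

View pics/w0.png

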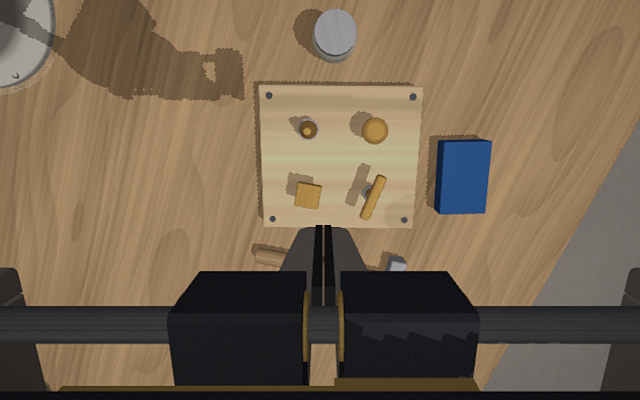

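The wrist picture shows the round knob at (375,130), square at (308,196), T-bar at (373,197) tilted, and cone at (308,130). The four screws are at (269,95), (413,97), (404,220) and (272,219).

Run:
```python
from h import *
np.set_printoptions(precision=4,suppress=True)
c=pickle.load(open("w.pkl","rb"));im=c["pixels"]
hsv=cv2.cvtColor(im,cv2.COLOR_BGR2HSV)
S=[onz(c,p,.03) for p in[(269,95.5),(413,97),(404,219.5),(272,219)]]
print("screws",S,"c",np.mean(S,0),[np.linalg.norm(S[i]-S[i-1]) for i in range(4)],"yaw",np.arctan2(*(S[1]-S[0])[1::-1]))
print([hsv[y,x] for x,y in[(375,130),(308,196),(373,197),(340,160),(355,130)]])
m=cv2.inRange(hsv,(8,140,110),(28,255,255));m[:90]=0;m[222:]=0;m[:,:265]=0;m[:,415:]=0
n,l,st,ce=cv2.connectedComponentsWithStats(m)
h={"round":.0695,"square":.0675,"tbar":.0735,"cone":.08}
P=[]
for i in range(1,n):
    if st[i,4]<30:continue
    pts=np.argwhere(l==i)[:,::-1].astype(np.float32)
    r=cv2.minAreaRect(pts);k="round" if ce[i][0]>340 and ce[i][1]<160 else "tbar" if ce[i][0]>340 else "square" if ce[i][1]>160 else "cone"
    W=np.array([onz(c,p,h[k])[:2] for p in cv2.boxPoints(r)])
    print(k,st[i],ce[i],r,"ctr",onz(c,r[0],h[k]),"sides",np.linalg.norm(W[1]-W[0]),np.linalg.norm(W[2]-W[1]),"ang",np.arctan2(*(W[1]-W[0])[::-1]),np.arctan2(*(W[2]-W[1])[::-1]))
cv2.imwrite("pics/m.png",m)
```

```text
screws [array([0.4223, 0.0262, 0.03  ]), array([0.6108, 0.0926, 0.03  ]), array([ 0.6703, -0.0765,  0.03  ]), array([ 0.4815, -0.1443,  0.03  ])] c [ 0.5462 -0.0255  0.03  ] [np.float64(0.18047933307934647), np.float64(0.19985480319439425), np.float64(0.17921903796983504), np.float64(0.20054019641935686)] yaw 0.3383676986762051
[array([ 19, 146, 176], dtype=uint8), array([ 19, 150, 172], dtype=uint8), array([ 19, 146, 178], dtype=uint8), array([ 25,  58, 189], dtype=uint8), array([ 17,  91, 137], dtype=uint8)]
round [362 118  26  26 513] [374.6686 130.3314] ((374.5, 130.5), (25.0, 25.0), 90.0) ctr [0.5715 0.0326 0.0695] sides 0.032437910006209734 0.03231797203913684 ang 0.348431334744301 -1.1755693562077785
cone [303 125  13  11  96] [308.8854 130.4167] ((309.0, 130.0), (10.0, 12.0), 90.0) ctr [0.4908 0.0048 0.08  ] sides 0.015294870166536328 0.012610075310165973 ang 0.34844448988757276 -1.2281917780638059
tbar [360 176  26  44 410] [372.778  197.1976] ((372.89691162109375, 197.23194885253906), (9.341184616088867, 45.995182037353516), 23.96249008178711) ctr [ 0.6026 -0.0513  0.0735] sides 0.06370456594544646 0.012782457816340522 ang 1.542050393370594 -0.06979643705479341
square [295 183  26  26 526] [307.4392 195.3574] ((307.38397216796875, 195.38800048828125), (23.433996200561523, 22.45012664794922), 10.304845809936523) ctr [ 0.518  -0.0809  0.0675] sides 0.0320323444566825 0.03203571771027536 ang 1.725823985992666 0.16380003719026376
```

All measurements agree with the board geometry: screws 180 × 200 mm, knobs on the 90 mm square, and the T-bar lying roughly along world y. I'll press by force, starting with the round knob.

```bash
cat >> h.py <<'E'
def press(name,xy,home,first=False):
    r=down(-.03);x,y=xy
    if first: bot.goto([x,y,.12],r)
    else: bot.line_to([x,y,.12],r,max_speed=.15)
    z=home+.020;bot.line_to([x,y,z],max_speed=.08);bot.hold(.2)
    f0=bot.current_contact_force()[2];log=[];ok=False
    while z>home-.006:
        z-=.001 if z>home+.002 else .0005
        bot.line_to([x,y,z],max_speed=.02)
        f=bot.current_contact_force()[2]-f0;log.append((round((z-home)*1e3,1),round(f,1)))
        if f>13: ok=True;break
    print(name,ok,log,"actual z-home",bot.current_ee_pos()[2]-home)
    bot.hold(.2);bot.line_to([x,y,.12],max_speed=.1);print("t",bot.current_clock())
    return ok
E
python3 - <<'E'
from h import *
press("round",(.5725,.0323),.058,True)
c=bot.read_camera("scene");cv2.imwrite("pics/r1.png",cv2.resize(c["pixels"][130:270,180:380],None,fx=4,fy=4,interpolation=cv2.INTER_CUBIC)[:, :])
E
```

```text
round True [(19.0, np.float64(-0.4)), (18.0, np.float64(-0.6)), (17.0, np.float64(-1.3)), (16.0, np.float64(0.5)), (15.0, np.float64(0.5)), (14.0, np.float64(0.1)), (13.0, np.float64(-1.3)), (12.0, np.float64(-1.0)), (11.0, np.float64(-1.0)), (10.0, np.float64(-0.2)), (9.0, np.float64(2.5)), (8.0, np.float64(4.8)), (7.0, np.float64(3.8)), (6.0, np.float64(2.8)), (5.0, np.float64(4.3)), (4.0, np.float64(2.6)), (3.0, np.float64(3.5)), (2.0, np.float64(4.0)), (1.5, np.float64(2.8)), (1.0, np.float64(4.3)), (0.5, np.float64(3.0)), (-0.0, np.float64(4.1)), (-0.5, np.float64(3.7)), (-1.0, np.float64(5.0)), (-1.5, np.float64(7.1)), (-2.0, np.float64(8.9)), (-2.5, np.float64(9.4)), (-3.0, np.float64(10.9)), (-3.5, np.float64(13.3))] actual z-home -0.0020560725469252403
t 14.6583
```

View pics/r1.png

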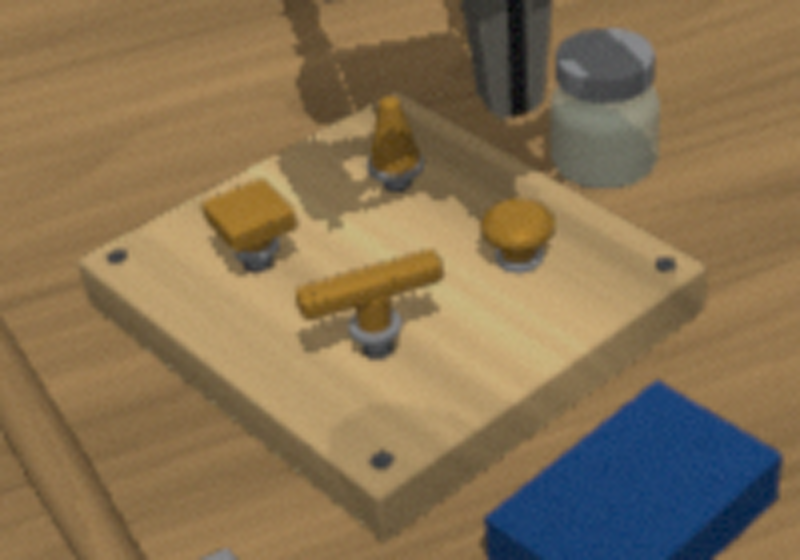

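The picture shows the round knob's collar at (518,258) flat on the board, and the other three knobs still standing proud. Force rose steadily at the end stop, so the round knob is home. Next the square knob, then the T-bar only if the square succeeds.

Run:
```python
from h import *
if press("square",(.5184,-.0819),.056): press("tbar",(.6031,-.0520),.062)
bot.line_to([.52,-.02,.25],max_speed=.2)
c=bot.read_camera("scene");cv2.imwrite("pics/r2.png",cv2.resize(c["pixels"][130:270,180:380],None,fx=4,fy=4,interpolation=cv2.INTER_CUBIC));print(bot.current_clock())
```

```text
square True [(19.0, np.float64(0.4)), (18.0, np.float64(0.7)), (17.0, np.float64(1.0)), (16.0, np.float64(1.1)), (15.0, np.float64(0.7)), (14.0, np.float64(0.8)), (13.0, np.float64(0.9)), (12.0, np.float64(1.2)), (11.0, np.float64(0.4)), (10.0, np.float64(-0.1)), (9.0, np.float64(4.0)), (8.0, np.float64(4.0)), (7.0, np.float64(5.5)), (6.0, np.float64(3.5)), (5.0, np.float64(4.5)), (4.0, np.float64(4.8)), (3.0, np.float64(4.4)), (2.0, np.float64(4.2)), (1.5, np.float64(4.5)), (1.0, np.float64(4.7)), (0.5, np.float64(4.7)), (-0.0, np.float64(5.4)), (-0.5, np.float64(5.5)), (-1.0, np.float64(7.3)), (-1.5, np.float64(7.8)), (-2.0, np.float64(10.1)), (-2.5, np.float64(11.2)), (-3.0, np.float64(13.9))] actual z-home -0.0018461701950607187
t 24.6167
tbar True [(19.0, np.float64(1.9)), (18.0, np.float64(0.5)), (17.0, np.float64(0.3)), (16.0, np.float64(0.7)), (15.0, np.float64(-0.2)), (14.0, np.float64(-0.4)), (13.0, np.float64(-0.0)), (12.0, np.float64(2.9)), (11.0, np.float64(5.0)), (10.0, np.float64(4.3)), (9.0, np.float64(4.8)), (8.0, np.float64(3.9)), (7.0, np.float64(3.1)), (6.0, np.float64(4.9)), (5.0, np.float64(4.4)), (4.0, np.float64(4.3)), (3.0, np.float64(4.8)), (2.0, np.float64(4.6)), (1.5, np.float64(3.8)), (1.0, np.float64(4.6)), (0.5, np.float64(4.5)), (-0.0, np.float64(4.7)), (-0.5, np.float64(4.4)), (-1.0, np.float64(7.2)), (-1.5, np.float64(7.4)), (-2.0, np.float64(9.5)), (-2.5, np.float64(11.4)), (-3.0, np.float64(11.9)), (-3.5, np.float64(13.7))] actual z-home -0.0019619895873656465
t 34.4083
35.4
```

View pics/r2.png

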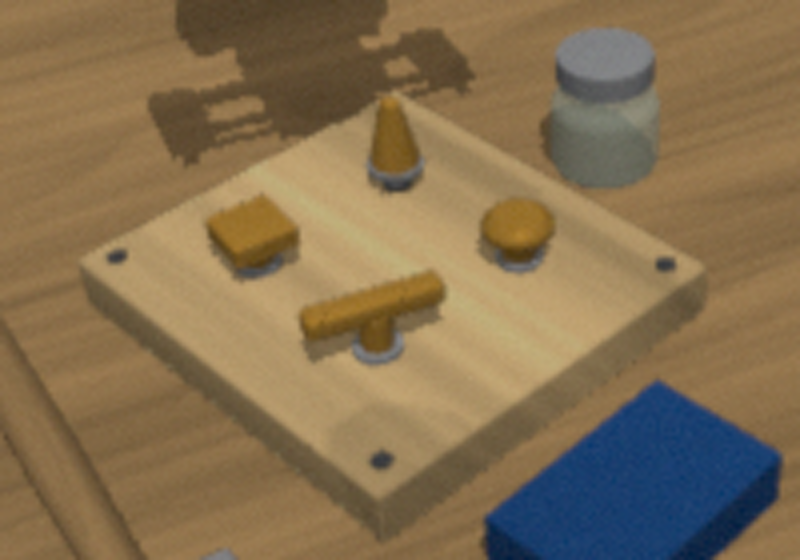

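The collars of the round (518,260), square (260,265) and T-bar (377,347) knobs now lie on the board. The cone (395,165) still stands proud, and the jar, box and hammer look unmoved.

```bash
python3 -c "
from workcell import bot
print(bot.job_done())"
```

```text
the job is handed in; nothing more can be done
None
```

The round, square and T-bar knobs were pressed fully home in that order at about 14 N or less, the cone, hammer, jar and box look undisturbed in the last picture, and the job was handed in at about 35 s (no verdict was returned).

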